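Mark one brass tag in the hand press

ROBOT

A 6-joint arm with a two-finger parallel gripper is mounted at the origin on a cart in front of the work surface, level with it; the furniture and walls round the work are solid. World frame = base frame: x ahead of the robot, y to its left, z up, the work surface at z = 0. Lengths are in m, angles in degrees, forces in N, time in s.
With the tool pointing down it reaches from about 0.35 to 0.875 m from the base axis. Payload 4.2 kg.
Tool frame: the origin (TCP) lies on the centre line of the jaws, within the pads' length; the fingertips stand 25 mm ahead of it and the grasp point (between the pads) lies 6 mm ahead of it; z points along the fingers, y is the line along which they close (so a half turn about z gives the same grasp; the last joint's range is limited). The gripper opens to 87 mm and grips with 3 to 60 N. Pads are 19 mm wide; open, the fingers measure 117 mm over their backs; the gripper's body (75 mm by 190 mm) begins 51 mm behind the grasp point.
Start: joints at [-53.537, 22.042, 0.453, 0, -68.411, -14.817], TCP at [0.231, -0.581, 0.248] pointing down, gripper open.
Joint ranges: [-179.83, 179.83], [-69.29, 118.12], [-61.27, 80.66], [-181.25, 117.63], [-171.15, -9.14], [-177.46, 177.46]. Speed limits (degrees/s): [159.86, 159.86, 180, 180, 180, 180].

INTERFACE

Orientations are given as a 3x3 rotation matrix whose columns are the frame's x, y, z axes.
In Python, from station import r gives the robot as it stands.
- The arm moves only by the tool move_arm, never from a script. Its argument "series" is a list of rows, each an object with "grip": the opening, from 0 (shut) to 1 (fully open); "xyz": the shift along the tool's x, y, z in mm, a list of three; "angular": the turn, a rotation vector about the tool's x, y, z in rad, a list of three. A call has 1 to 10 rows; each row is the pose to reach, as a shift and turn from the pose commanded when the call began, along the tool's axes at that moment; what a row does not reach only later rows make up. A row lasts 1/10 s, in which the tool goes at most 50 mm and 8.59 degrees, less where a joint would pass 70% of its speed; a pose out of reach is approached as far as the arm can. A call with a gripper value outside its range is refused whole. The fingers move at their own pace and stop on an object; the grip force is fixed at half the most. Time passes only in rows, so rows that repeat a pose let the fingers close. It gives the time, the measured TCP pose, the force, the opening and the grip force at its end, in the units of the state.
- r.sense(): the state, without advancing time (a new reading comes with each control period).
- r.capture(name): name is "side" or "top"; returns a dict with "img" (384x512x3 uint8, red, green, blue), "camera_matrix" (3x3 intrinsics, pixels), "rvec" (rotation vector, rad) and "tvec" (3), from world to camera coordinates, as OpenCV has them. Camera axes: x right, y down, z forward; pixel columns grow to the right and rows downward; lengths in m; the calibration is good to about 2 mm. A picture is of the moment at which its call begins. There is no depth.
- r.finish_job(): hands the job in; it is judged then, once.
The state is a dict: "time_s": time; "joints": joint angles; "joint_velocities": joint speeds; "effort": joint torques, N m; "tcp_pos": TCP position; "ee_rot": TCP orientation; "wrist_force": force on the tool from outside, world axes, zero at the start; "moment": the same for the moment, N m; "gripper_width": opening from 0.0 (shut) to 1.0 (fully open); "gripper_force": force on a finger pad.
Only numpy, scipy, OpenCV 4.12 (cv2) and the standard library are available. Lean on these libraries where they do the work, as an engineer would, in place of code of your own. Each camera call takes 0.05 s, during which the arm holds its last target. There are 200 camera calls.

TASK

Mark one brass tag in the hand press. With the red safety catch still on, push the feed slide fully in so that the lowest blank slides out of the magazine to the stop under the die, and draw the slide right back so that the next blank drops into place; then swing the red catch fully off, press the hand lever all the way down so that the die presses on the blank, let the lever rise again and swing the catch fully back on. Leave the marked tag lying under the die, and do not disturb the pen, tin, loupe and graver lying around the press.

Things in the scene. Friction and masses are not known exactly. Their poses are not given: they have to be found in the camera images.
- press: Small grey-green C-frame hand press, fixed; origin on the table under the centre of its die; x to its back (column), y to its left (lever side), z up; turned -0.2 to 0.3 rad. Base 190 x 120 mm. Column x 50 to 104 mm. Head x -35 to 104, y -35 to 35 mm, flat top 144 mm high. The lever's bar runs at y 46 to 58 mm, left of the head.
- die_seat (a point): Point on the track floor under the centre of the die (30 mm above the press's origin), axes as the press. A blank fed up to the stop has its origin here within 1 mm. The stop's face lies 15 mm to the left (+y).
- magazine (a point): Centre of the magazine on the track floor, 75 mm right (-y) of the die, 30 mm above the table; axes as the press. The tower over it is 82 (x) x 40 (y) mm, its top 78 mm above the table. The feed track is 84 mm wide, runs along y from 40 mm left of the die to 245 mm right of it; floor 30 mm, side rails 39 mm above the table.
- slide_knob (a point): Centre of the upright round black knob of the feed slide: 18 mm diameter, its side 50 to 66 mm above the table, top 70, this point 58. With the slide fully in, 26 mm remain between the knob and the magazine wall.
- feed_slide (a joint): Feed slide, in m: 0 drawn back, 0.0845 fully in (end stop; the blank is then at its stop under the die). Its knob moves along the press's +y as it grows. Friction of 1.5 N plus up to 8 N from the stack; stays where left. Its 5 mm tongue pushes only the lowest blank, from 0.010 on. Starts at 0 to 0.009; under 0.012 counts as drawn back.
- catch_knob (a point): Centre of the upright red finger knob on the safety catch (14 mm diameter, 22 mm tall, this point half-way up, 11 mm above the red bar). It circles 45 mm from the catch's pivot.
- catch_pivot (a point): Vertical pivot axis of the safety catch, at the height of catch_knob; axes as the press. From here the knob lies toward -y of the press at joint 0 and moves toward +x (to the back) as the catch goes off.
- catch (a joint): Red safety catch, a two-armed turn button on the top of the head, in rad: 0 on (its tip stands under a lug of the raised lever and blocks it), 1.2 fully off (end stop). Knob from pivot, press frame: x = 45 sin q, y = -45 cos q mm. Light friction (about 0.7 N at the knob), stays where left. Over 1.0 counts as off, under 0.2 as on; starts at 0 to 0.12.
- lever_grip (a point): Middle of the round black grip of the hand lever: a horizontal bar along the press's y, 20 mm diameter, 78 mm long, this point on its axis. 226 mm above the table with the lever up, 67 mm with it fully down.
- lever_pivot (a point): Point on the lever's hinge axis (parallel to the press's y), 130 mm above the table, level in y with lever_grip; axes as the press. The grip's axis circles it at 150 mm.
- lever (a joint): Hand lever, in rad: 0 up, 1.13 fully down (end stop). Grip from pivot, press frame: x = -150 cos(0.698 - q), z = 150 sin(0.698 - q) mm. A spring lifts it: 1 to 2 N at the grip at first, 4 N near the bottom; the die meets the blank in the last 0.03 rad, where 8 to 15 N at the grip press it well. Rises by itself when let go. The die goes down 17.7 mm per rad.
- ram: Ram with the dark rectangular die (44 x 22 mm, underside 25 mm above the track floor when the lever is up) under the head.
- blank_1: The lowest brass blank in the magazine, the one to mark: 60 (x) x 30 (y) x 6 mm, origin at the centre of its underside, axes as the press. It starts 75 mm to the right (-y) of the die on the track floor.
- blank_2: The next brass blank, lying on blank_1 (same size); drops to the track floor when the slide is drawn back.
- blank_3: Third brass blank in the magazine.
- blank_4: Fourth brass blank in the magazine.
- blank_5: Top brass blank in the magazine.
- tin: Bystander, not to be disturbed: round dark green tin, 50 mm across, 26 high; origin at the centre of its underside.
- loupe: Bystander, not to be disturbed: black eye loupe standing on its rim, 36 mm across, 34 high; origin at the centre of its underside.
- gift_pen: Bystander, not to be disturbed: black capped pen, 145 mm long, lying; origin at the centre of its underside.
- graver: Bystander, not to be disturbed: hand graver with a brown mushroom handle, 111 mm long, lying; origin at the centre of its underside.
Things that resemble listed ones, but are neither listed nor needed, are in the scene too. Leave any purple look-alike of the blank_5 alone.

How it is judged:
By the outcome, as a careful person would: the job done as asked, in the order asked, and still so for the second after the job is handed in, with the robot touching nothing.
It also fails if it takes over 64 s, if anything falls off the work surface, if the arm or the gripper's body presses on something with over 40 N, if the wrist force passes 120 N, or if a joint passes its speed limit or range.

## Working session

There is one attempt and no reset: what is moved stays moved. The work goes in short steps, Python scripts to look and compute and a tool call to move; the robot and the scene stay as the last step left them, time stands still between calls to the robot, and variables do not carry over. Pictures are saved under pics/ and viewed, at most 10 in all, crops included, and the job is handed in when it is done.

Besides the shell and the picture viewer there is one more tool, called in YAML: its name, and indented under it one key for each argument. move_arm: Moves the arm, as the interface text tells. Its arguments: {"type":"object","properties":{"series":{"type":"array"}},"required":["series"]}

```bash
mkdir -p pics; cat > h.py <<'E'
import numpy as np, cv2
from station import r
def cap(n,f=None):
    c=r.capture(n)
    if f: cv2.imwrite('pics/'+f,c['img'][:,:,::-1])
    return c
def ray(c,u,v):
    R=cv2.Rodrigues(np.array(c['rvec'],float))[0];t=np.array(c['tvec'],float).ravel()
    d=R.T@np.linalg.solve(np.array(c['camera_matrix']),[u,v,1.]);return -R.T@t,d
def onz(c,u,v,z):
    o,d=ray(c,u,v);return o+d*(z-o[2])/d[2]
def proj(c,p):
    return cv2.projectPoints(np.array(p,float).reshape(-1,3),np.array(c['rvec'],float),np.array(c['tvec'],float),np.array(c['camera_matrix']),None)[0].reshape(-1,2)
E
python3 - <<'E'
from h import *
for n in('top','side'):
    c=cap(n,n+'1.png');print(n,ray(c,256,192))
s=r.sense();print(s['tcp_pos'],s['ee_rot'],s['gripper_width'],s['time_s'])
E
```

```text
top (array([ 0.37677685, -0.08673757,  1.31692672]), array([ 0.11652633,  0.01273561, -0.99330303]))
side (array([ 0.198094  , -0.85881367,  0.60836047]), array([ 0.33542168,  0.81994954, -0.46388884]))
[ 0.23035728 -0.58045814  0.24658242] [[-9.29544968e-01 -3.68707775e-01 -8.54263546e-04]
 [-3.68708740e-01  9.29543259e-01  1.78753620e-03]
 [ 1.34996426e-04  1.97656971e-03 -9.99998037e-01]] 0.9986614581918322 0.1
```

View pics/top1.png

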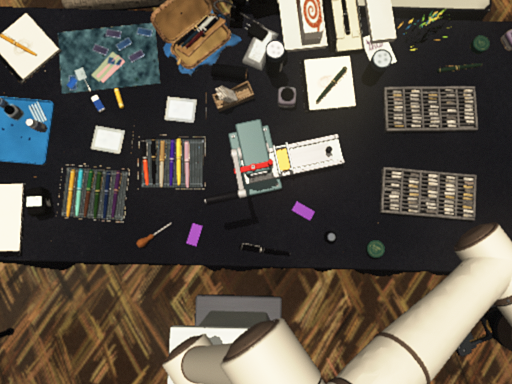

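View pics/side1.png

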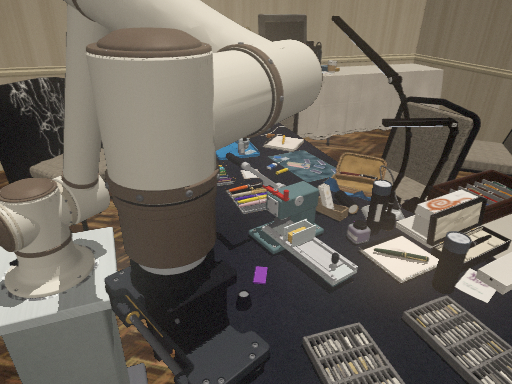

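The top view shows the press near (258,160), with the track running right to (343,155), the slide knob at about (328,150), the red catch at about (255,168) and the black lever grip at about (225,198). The graver is at (155,235), the pen at (265,248), the loupe at (331,237) and the tin at (375,248). Purple look-alikes are at (303,211) and (194,234). The side view shows the press at about (290,205), with the knob at (334,258).

```bash
python3 - <<'E'
from h import *
c=cap('top')
im=c['img'];cv2.imwrite('pics/crop1.png',cv2.resize(im[110:260,190:350],None,fx=5,fy=3.9*5/3.9,interpolation=cv2.INTER_CUBIC)[:600*2][:750,:800][:600])
h=cv2.cvtColor(im,cv2.COLOR_RGB2HSV);H,S,V=cv2.split(h)
def blobs(n,m,box,a=6):
    x0,y0,x1,y1=box;mm=np.zeros_like(m,np.uint8);mm[y0:y1,x0:x1]=m[y0:y1,x0:x1]
    k,_,st,ce=cv2.connectedComponentsWithStats(mm)
    for i in range(1,k):
        if st[i][4]>=a:print(n,st[i],ce[i].round(1))
blobs('red',((H<6)|(H>174))&(S>150)&(V>90),(225,110,350,220))
blobs('yellow',(H>20)&(H<32)&(S>120)&(V>120),(225,110,350,220))
blobs('white',(S<50)&(V>170),(270,120,350,200),50)
blobs('dark',(V<70),(300,138,338,164),5)
blobs('green',(H>70)&(H<100)&(S>25)&(V>70),(225,110,300,210),40)
m=((S<50)&(V>150)).astype(np.uint8);mm=np.zeros_like(m);mm[125:185,286:350]=m[125:185,286:350]
ct=max(cv2.findContours(mm,0,2)[0],key=cv2.contourArea);print(cv2.boxPoints(cv2.minAreaRect(ct)))
for p in cv2.boxPoints(cv2.minAreaRect(ct)):print(onz(c,*p,.039))
print(onz(c,328,150,.07))
E
```

```text
red [240 160  32  13 161] [255.6 166.3]
red [233 169   3   5   7] [234. 171.]
yellow [276 148  14  22 206] [283.1 158.9]
white [ 270  134   74   43 1705] [309.2 154.5]
dark [300 138  14   3  27] [304.9 138.6]
dark [326 147   5   6  24] [328.1 149.5]
green [ 228  119   45   46 1324] [251.4 140.7]
green [246 168  24   6  48] [257.5 170.3]
green [249 179  33  16 151] [265.8 188.5]
[[284.6284  142.22392]
 [339.47263 133.26976]
 [344.61014 164.7371 ]
 [289.7659  173.69127]]
[ 0.67058787 -0.14731167  0.039     ]
[ 0.70087756 -0.30247421  0.039     ]
[ 0.61068669 -0.31758278  0.039     ]
[ 0.58095558 -0.16360301  0.039     ]
[ 0.644957   -0.26589094  0.07      ]
```

View pics/crop1.png

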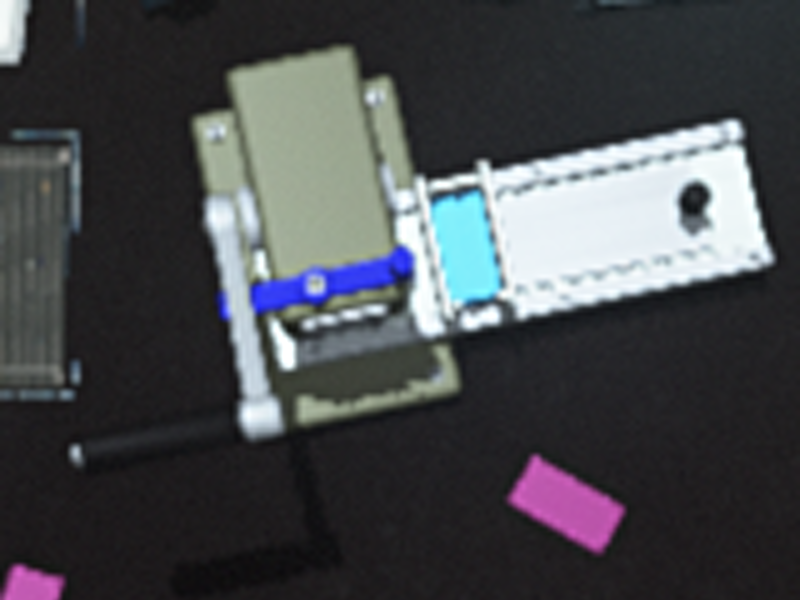

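The crop has its red and blue channels swapped. The knob top is at pixel (329,149), the catch pivot screw at (253.2,166.6), the catch knob at (270.4,162.4) and the lever grip from (206,201) to (239,194.5). The only candidates for the blanks are the brass ones in the magazine at (283,159), and the purple ones stay untouched. Next I'll check heights with the side view.

```bash
python3 - <<'E'
from h import *
t=cap('top');s=cap('side')
th=.192;R=np.array([[np.cos(th),-np.sin(th)],[np.sin(th),np.cos(th)]]);O=np.array([.609,-.0697])
pr=lambda p:((R.T@(np.array(p)[:2]-O))*1e3).round(1)
for n,u,v,zs in[('knobtop',329,149,[.07]),('pivot',253.2,166.6,[.15,.155]),('cknob',270.4,162.4,[.165,.172]),('gout',206,201,[.226]),('gin',239,194.5,[.226]),
 ('headBL',236,124,[.144]),('headBR',260.6,119,[.144]),('headFR',268,160,[.144]),('mag',283.1,158.9,[.06])]:
    for z in zs:
        p=onz(t,u,v,z);print(n,z,p.round(4),pr(p))
im=s['img'];x0,y0=230,145
cv2.imwrite('pics/side_crop.png',cv2.resize(im[y0:y0+150,x0:x0+160,::-1],None,fx=4,fy=4,interpolation=cv2.INTER_CUBIC))
for q in[(0,0,.03),(0,-214.5,.07),(0,-130,.07)]:
    w=np.r_[O+R@(np.array(q[:2])/1e3),q[2]];print(q,w.round(4),proj(t,w),proj(s,w))
E
```

```text
knobtop 0.07 [ 0.6478 -0.2686  0.07  ] [ 2.000e-01 -2.027e+02]
pivot 0.15 [ 0.5791 -0.0628  0.15  ] [-28.1  12.5]
pivot 0.155 [ 0.5782 -0.0629  0.155 ] [-28.9  12.6]
cknob 0.165 [ 0.5884 -0.1063  0.165 ] [-27.2 -32. ]
cknob 0.172 [ 0.5872 -0.1062  0.172 ] [-28.4 -31.7]
gout 0.226 [0.48   0.0453 0.226 ] [-104.6  137.5]
gin 0.226 [ 0.4977 -0.0325  0.226 ] [-102.2   57.8]
headBL 0.144 [ 0.6913 -0.0146  0.144 ] [91.3 38.4]
headBR 0.144 [ 0.7065 -0.0783  0.144 ] [ 94.1 -27.1]
headFR 0.144 [ 0.5984 -0.1003  0.144 ] [-16.2 -28.1]
mag 0.06 [ 0.6185 -0.1431  0.06  ] [ -4.6 -73.8]
(0, 0, 0.03) [ 0.609  -0.0697  0.03  ] [[256.61585195 163.50312141]] [[283.53189004 227.96342315]]
(0, -214.5, 0.07) [ 0.6499 -0.2803  0.07  ] [[333.21882055 148.37172847]] [[337.81751131 256.39690344]]
(0, -130, 0.07) [ 0.6338 -0.1973  0.07  ] [[303.08543115 153.29483074]] [[314.59138275 238.88074302]]
```

View pics/side_crop.png

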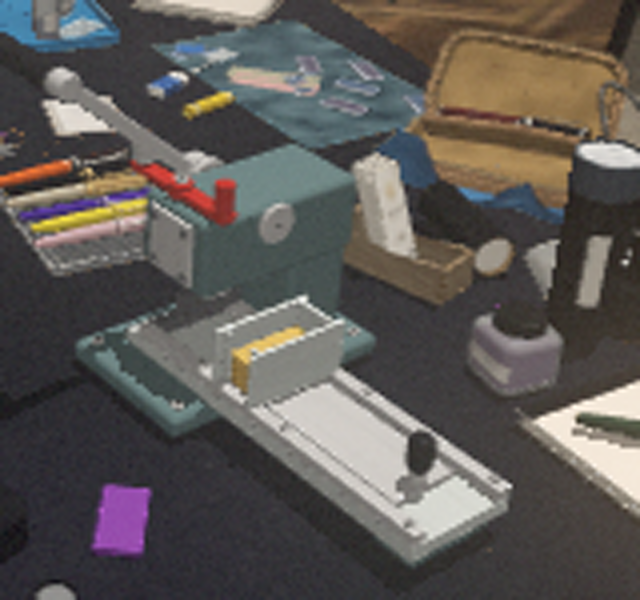

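The side crop shows the slide knob top at (335.5,254.3), which matches the top view to within 2 mm. The catch knob top is at about (286.2,190.7). Next I'll triangulate the knob and check the head.

```bash
cat >> h.py <<'E'
th=.192;R=np.array([[np.cos(th),-np.sin(th)],[np.sin(th),np.cos(th)]]);O=np.array([.609,-.0697])
pr=lambda p:((R.T@(np.array(p)[:2]-O))*1e3).round(1)
wd=lambda x,y:O+R@np.array([x,y])/1e3
def tri(a,pa,b,pb):
    o1,d1=ray(a,*pa);o2,d2=ray(b,*pb)
    k=np.linalg.lstsq(np.c_[d1,-d2],o2-o1,rcond=None)[0];p,q=o1+k[0]*d1,o2+k[1]*d2
    return (p+q)/2,np.linalg.norm(p-q)
def go(x,y,z,yaw=th+np.pi):
    "shift (mm, tool axes) and rotvec to put the TCP at press x,y (mm), z (m), tool y along -press x by default"
    s=r.sense();E=np.array(s['ee_rot']);w=np.r_[wd(x,y),z]
    c,n=np.cos(yaw),np.sin(yaw);T=np.array([[n,c,0],[-c,n,0],[0,0,-1.]])
    print('xyz',(E.T@(w-s['tcp_pos'])*1e3).round(1),'rot',cv2.Rodrigues(E.T@T)[0].ravel().round(3))
def st():
    s=r.sense();print(s['time_s'],pr(s['tcp_pos']),np.array(s['tcp_pos']).round(4),'F',np.array(s['wrist_force']).round(1),s['gripper_width'],s['gripper_force'],np.array(s['joints']).round(1))
E
python3 - <<'E'
from h import *
t=cap('top');s=cap('side')
for n,a,b in[('catchknob',(270.4,162),(286.3,190.7)),('slideknob',(329,149),(335.5,254.3)),('headBR',(260.6,119),(318.7,191.7)),('tr end',(339.5,133.3),(357,267)),('leverboss',(243,196),(245.5,166))]:
    p,e=tri(t,a,s,b);print(n,p.round(4),pr(p),e)
go(0,-204.5,.12);go(0,-204.5,.068)
E
```

```text
catchknob [ 0.5893 -0.1066  0.172 ] [-26.4 -32.5] 0.0023186385080386446
slideknob [ 0.6492 -0.2694  0.0684] [   1.4 -203.7] 0.0023115483554392827
headBR [ 0.7086 -0.078   0.1346] [ 96.2 -27.1] 0.0012113829338776302
tr end [ 0.6981 -0.301   0.0407] [  43.4 -244.1] 0.004830811346356661
leverboss [ 0.4973 -0.0432  0.2282] [-104.6   47.3] 0.006582466353290511
xyz [-502.5  134.4  127.4] rot [ 1.209 -1.003 -0.   ]
xyz [-502.5  134.4  179.4] rot [ 1.209 -1.003 -0.   ]
```

```bash
sed -i 's/T=np.array(\[\[n,c,0\],\[-c,n,0\]/T=np.array([[-n,c,0],[c,n,0]/' h.py; python3 -c "
from h import *
go(0,-204.5,.12)"
```

```text
xyz [-502.5  134.4  127.4] rot [ 0.     0.    -1.385]
```

move_arm:
  series:
    - {"grip":0.5,"xyz":[-502,134,110],"angular":[0,0,-1.386]}
    - {"grip":0.5,"xyz":[-502,134,110],"angular":[0,0,-1.386]}
    - {"grip":0.5,"xyz":[-502,134,110],"angular":[0,0,-1.386]}
    - {"grip":0.5,"xyz":[-502,134,110],"angular":[0,0,-1.386]}
    - {"grip":0.5,"xyz":[-502,134,110],"angular":[0,0,-1.386]}
    - {"grip":0.5,"xyz":[-502,134,110],"angular":[0,0,-1.386]}
    - {"grip":0.5,"xyz":[-502,134,110],"angular":[0,0,-1.386]}
    - {"grip":0.5,"xyz":[-502,134,110],"angular":[0,0,-1.386]}
    - {"grip":0.5,"xyz":[-502,134,110],"angular":[0,0,-1.386]}
    - {"grip":0.5,"xyz":[-502,134,110],"angular":[0,0,-1.386]}

```text
time_s: 1.35
tcp_pos: [0.6248, -0.2879, 0.1437]
ee_rot: [[0.195, -0.981, 0.0], [-0.981, -0.195, -0.0], [0.0, -0.0, -1.0]]
wrist_force: [0.7, -1.1, -0.1]
gripper_width: 0.501
gripper_force: 0.0
```

```bash
python3 -c "
from h import *
st();go(0,-204.5,.12);go(0,-204.5,.068)"
```

```text
1.35 [ -26.1 -217.2] [ 0.6248 -0.2879  0.1437] F [ 0.7 -1.1 -0.1] 0.5008714961796911 0.0 [-11.3  32.6   2.5   0.  -59.9  22.6]
xyz [-12.5 -26.2  23.7] rot [-0.    -0.     0.005]
xyz [-12.6 -26.2  75.7] rot [-0.    -0.     0.005]
```

move_arm:
  series:
    - {"grip":0.5,"xyz":[-12,-24,20],"angular":[0,0,0.005]}
    - {"grip":0.5,"xyz":[-12,-24,20],"angular":[0,0,0.005]}
    - {"grip":0.5,"xyz":[-12,-24,20],"angular":[0,0,0.005]}

```text
time_s: 1.65
tcp_pos: [0.6444, -0.2724, 0.123]
ee_rot: [[0.188, -0.982, -0.002], [-0.982, -0.188, 0.0], [-0.001, 0.002, -1.0]]
wrist_force: [0.9, -0.6, 0.4]
gripper_width: 0.502
gripper_force: 0.0
```

```bash
python3 - <<'E'
from h import *
st();go(0,-204.5,.068)
c=cap('top');s=cap('side')
a=c['img'][105:225,260:380,::-1];b=s['img'][190:310,270:390,::-1]
cv2.imwrite('pics/k.png',cv2.resize(np.hstack([a,b]),None,fx=3.3,fy=3.3,interpolation=cv2.INTER_CUBIC))
E
```

```text
1.65 [  -3.9 -205.8] [ 0.6444 -0.2724  0.123 ] F [ 0.9 -0.6  0.4] 0.5015202102189865 0.0 [ -9.7  34.8   3.3   0.  -58.6  20.5]
xyz [-1.2 -4.  55. ] rot [ 0.002  0.001 -0.003]
```

View pics/k.png

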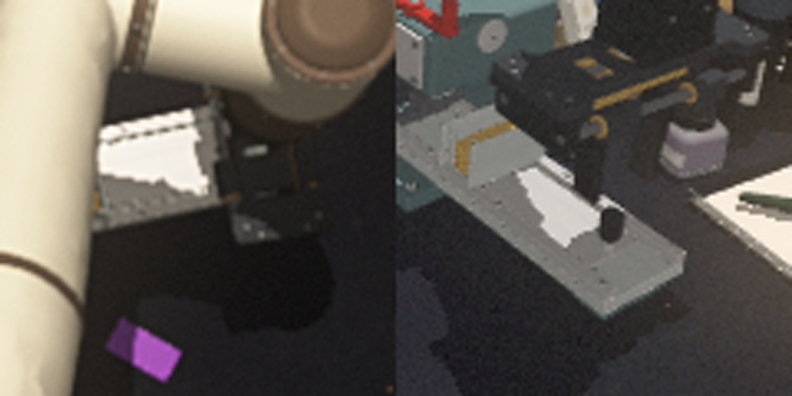

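In the side half the gripper hangs above the knob (612,222), so I'll descend and close on it.

move_arm:
  series:
    - {"grip":0.5,"xyz":[-1,-4,25],"angular":[0,0,0]}
    - {"grip":0.5,"xyz":[-1,-4,54],"angular":[0,0,0]}
    - {"grip":0.5,"xyz":[-1,-4,54],"angular":[0,0,0]}
    - {"grip":0.5,"xyz":[-1,-4,54],"angular":[0,0,0]}
    - {"grip":0.3,"xyz":[-1,-4,54],"angular":[0,0,0]}
    - {"grip":0.3,"xyz":[-1,-4,54],"angular":[0,0,0]}

```text
time_s: 2.35
tcp_pos: [0.6492, -0.2718, 0.0723]
ee_rot: [[0.187, -0.982, 0.004], [-0.982, -0.187, -0.001], [0.002, -0.003, -1.0]]
wrist_force: [0.7, -0.3, 0.3]
gripper_width: 0.395
gripper_force: 0.0
```

move_arm:
  series:
    - {"grip":0.15,"xyz":[0,0,0],"angular":[0,0,0]}
    - {"grip":0.15,"xyz":[0,0,0],"angular":[0,0,0]}
    - {"grip":0.15,"xyz":[0,0,0],"angular":[0,0,0]}
    - {"grip":0.15,"xyz":[0,0,0],"angular":[0,0,0]}
    - {"grip":0.15,"xyz":[0,0,0],"angular":[0,0,0]}

```text
time_s: 2.85
tcp_pos: [0.6511, -0.2709, 0.0712]
ee_rot: [[0.188, -0.982, 0.007], [-0.982, -0.188, -0.001], [0.002, -0.006, -1.0]]
wrist_force: [5.4, 1.8, -0.4]
gripper_width: 0.194
gripper_force: 30.0
```

```bash
python3 -c "
from h import *
st()"
```

```text
2.85 [   3.  -205.5] [ 0.6511 -0.2709  0.0712] F [ 5.4  1.8 -0.4] 0.19419841683545247 30.00000020256266 [ -9.5  38.    1.1   0.  -52.7  20.3]
```

move_arm:
  series:
    - {"grip":0.15,"xyz":[-8,-2,0],"angular":[0,0,0]}
    - {"grip":0.15,"xyz":[-16,-2,0],"angular":[0,0,0]}
    - {"grip":0.15,"xyz":[-24,-2,0],"angular":[0,0,0]}
    - {"grip":0.15,"xyz":[-32,-2,0],"angular":[0,0,0]}
    - {"grip":0.15,"xyz":[-40,-2,0],"angular":[0,0,0]}
    - {"grip":0.15,"xyz":[-48,-2,0],"angular":[0,0,0]}
    - {"grip":0.15,"xyz":[-56,-2,0],"angular":[0,0,0]}
    - {"grip":0.15,"xyz":[-64,-2,0],"angular":[0,0,0]}
    - {"grip":0.15,"xyz":[-70,-2,0],"angular":[0,0,0]}
    - {"grip":0.15,"xyz":[-70,-2,0],"angular":[0,0,0]}

```text
time_s: 3.85
tcp_pos: [0.6348, -0.2026, 0.0711]
ee_rot: [[0.187, -0.982, -0.005], [-0.982, -0.187, -0.001], [0.0, 0.005, -1.0]]
wrist_force: [-4.8, -1.7, 7.2]
gripper_width: 0.196
gripper_force: 30.0
```

```bash
python3 -c "
from h import *
st()"
```

```text
3.85 [-1.000e-01 -1.354e+02] [ 0.6348 -0.2026  0.0711] F [-4.8 -1.7  7.2] 0.1956646008673417 30.001038322225213 [ -3.8  35.1  -4.9   0.1 -50.4  14.5]
```

Actual travel shows the press yaw is about 0.23 rad, which also agrees with the head edge and the grip line. I'll continue to the end stop.

move_arm:
  series:
    - {"grip":0.15,"xyz":[-4,1,0],"angular":[0,0,0]}
    - {"grip":0.15,"xyz":[-8,2,0],"angular":[0,0,0]}
    - {"grip":0.15,"xyz":[-11,3,0],"angular":[0,0,0]}
    - {"grip":0.15,"xyz":[-14,3,0],"angular":[0,0,0]}
    - {"grip":0.15,"xyz":[-14,3,0],"angular":[0,0,0]}

```text
time_s: 4.35
tcp_pos: [0.6332, -0.1965, 0.0712]
ee_rot: [[0.187, -0.982, 0.004], [-0.982, -0.187, -0.01], [0.01, -0.002, -1.0]]
wrist_force: [4.7, -26.6, -5.6]
gripper_width: 0.193
gripper_force: 30.0
```

```bash
python3 -c "
from h import *
st()"
```

```text
4.35 [  -0.5 -129.1] [ 0.6332 -0.1965  0.0712] F [  4.7 -26.6  -5.6] 0.1928085682266169 29.999024984881544 [ -3.1  34.5  -6.2   0.7 -49.   13.4]
```

move_arm:
  series:
    - {"grip":0.15,"xyz":[8,-1,0],"angular":[0,0,0]}
    - {"grip":0.15,"xyz":[17,-1,0],"angular":[0,0,0]}
    - {"grip":0.15,"xyz":[26,-2,0],"angular":[0,0,0]}
    - {"grip":0.15,"xyz":[35,-2,0],"angular":[0,0,0]}
    - {"grip":0.15,"xyz":[44,-3,0],"angular":[0,0,0]}
    - {"grip":0.15,"xyz":[53,-3,0],"angular":[0,0,0]}
    - {"grip":0.15,"xyz":[62,-3,0],"angular":[0,0,0]}
    - {"grip":0.15,"xyz":[71,-4,0],"angular":[0,0,0]}
    - {"grip":0.15,"xyz":[80,-4,0],"angular":[0,0,0]}
    - {"grip":0.15,"xyz":[86,-4,0],"angular":[0,0,0]}

```text
time_s: 5.35
tcp_pos: [0.6516, -0.2722, 0.0711]
ee_rot: [[0.187, -0.982, -0.0], [-0.982, -0.187, 0.0], [-0.0, 0.0, -1.0]]
wrist_force: [-1.6, 1.3, 5.2]
gripper_width: 0.194
gripper_force: 30.0
```

move_arm:
  series:
    - {"grip":0.15,"xyz":[3,0,0],"angular":[0,0,0]}
    - {"grip":0.15,"xyz":[7,0,0],"angular":[0,0,0]}
    - {"grip":0.15,"xyz":[7,0,0],"angular":[0,0,0]}

```text
time_s: 5.65
tcp_pos: [0.6533, -0.2792, 0.0711]
ee_rot: [[0.187, -0.982, 0.001], [-0.982, -0.187, 0.0], [0.0, -0.001, -1.0]]
wrist_force: [-1.0, 1.8, 4.2]
gripper_width: 0.193
gripper_force: 30.0
```

```bash
sed -i 's/^th=.192/th=.23/; s/O=np.array(.*)$/O=np.array([.6036,-.0699])/' h.py; python3 -c "
from h import *
st()
t=cap('top');print(pr([.6511,-.2709]),pr([.6332,-.1965]))"
```

```text
5.65 [   0.7 -215.2] [ 0.6533 -0.2792  0.0711] F [-1.   1.8  4.2] 0.19291898179029668 30.00083449174781 [-10.1  38.6   2.3  -0.  -53.7  20.9]
[   0.4 -206.5] [  -0. -130.]
```

move_arm:
  series:
    - {"grip":0.45,"xyz":[0,0,0],"angular":[0,0,0]}
    - {"grip":0.45,"xyz":[0,0,0],"angular":[0,0,0]}
    - {"grip":0.45,"xyz":[0,0,0],"angular":[0,0,0]}
    - {"grip":0.45,"xyz":[0,0,-40],"angular":[0,0,0]}
    - {"grip":0.45,"xyz":[0,0,-90],"angular":[0,0,0]}
    - {"grip":0.45,"xyz":[0,0,-140],"angular":[0,0,0]}
    - {"grip":0.45,"xyz":[0,0,-160],"angular":[0,0,0]}
    - {"grip":0.45,"xyz":[0,0,-160],"angular":[0,0,0]}

```text
time_s: 6.5
tcp_pos: [0.6545, -0.28, 0.235]
ee_rot: [[0.187, -0.982, 0.008], [-0.982, -0.187, -0.002], [0.004, -0.008, -1.0]]
wrist_force: [-0.4, 0.4, -0.7]
gripper_width: 0.448
gripper_force: 0.0
```

```bash
python3 - <<'E'
from h import *
st()
for p in[(.5784,-.0628),(.588,-.1063),(.5893,-.1066),(.480,.0453),(.4977,-.0325)]:print(pr(p))
k=pr([.5887,-.1064]);go(k[0],k[1],.22);go(k[0],k[1],.18)
s=cap('side');cv2.imwrite('pics/s3.png',cv2.resize(s['img'][145:295,230:390,::-1],None,fx=4,fy=4,interpolation=cv2.INTER_CUBIC))
E
```

```text
6.5 [   1.7 -216.2] [ 0.6545 -0.28    0.235 ] F [-0.4  0.4 -0.7] 0.44816636769372287 0.0 [-10.2  30.9  13.    0.1 -71.7  20.9]
[-22.9  12.7]
[-23.5 -31.9]
[-22.3 -32.5]
[-94.1 140.3]
[-94.6  60.6]
xyz [-183.    32.2   14. ] rot [-0.008 -0.004 -0.042]
xyz [-183.2   32.5   54. ] rot [-0.008 -0.004 -0.042]
```

View pics/s3.png

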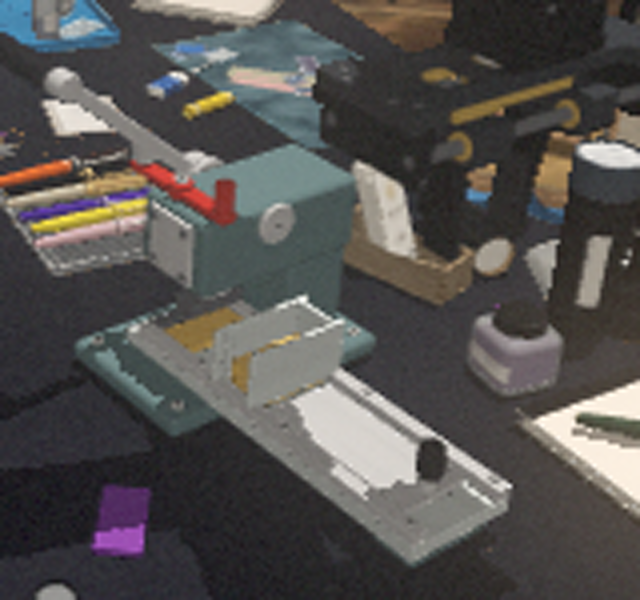

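The blank now lies under the die (crop 200,325), the stack has dropped and the slide is back with its knob at (432,455). The red catch knob is at (225,200). Next I'll move over the catch knob.

move_arm:
  series:
    - {"grip":0.45,"xyz":[-183,32,5],"angular":[-0.004,-0.002,-0.042]}
    - {"grip":0.45,"xyz":[-183,32,5],"angular":[-0.004,-0.002,-0.042]}
    - {"grip":0.45,"xyz":[-183,32,5],"angular":[-0.004,-0.002,-0.042]}
    - {"grip":0.45,"xyz":[-183,32,5],"angular":[-0.004,-0.002,-0.042]}
    - {"grip":0.45,"xyz":[-183,32,5],"angular":[-0.004,-0.002,-0.042]}
    - {"grip":0.45,"xyz":[-183,32,5],"angular":[-0.004,-0.002,-0.042]}

```text
time_s: 7.15
tcp_pos: [0.5864, -0.1049, 0.2234]
ee_rot: [[0.23, -0.973, -0.007], [-0.973, -0.23, 0.001], [-0.003, 0.007, -1.0]]
wrist_force: [0.9, -0.6, 0.0]
gripper_width: 0.448
gripper_force: 0.0
```

```bash
python3 - <<'E'
from h import *
st();go(-22.5,-32.3,.181)
s=cap('side');cv2.imwrite('pics/s4.png',cv2.resize(s['img'][145:245,230:350,::-1],None,fx=5,fy=5,interpolation=cv2.INTER_CUBIC))
E
```

```text
7.15 [-24.7 -30.1] [ 0.5864 -0.1049  0.2234] F [ 0.9 -0.6  0. ] 0.4482967977999524 0.0 [  5.4  20.4  -5.6  -0.1 -64.4   7.9]
xyz [ 2.3 -2.5 42.4] rot [0.007 0.003 0.002]
```

View pics/s4.png

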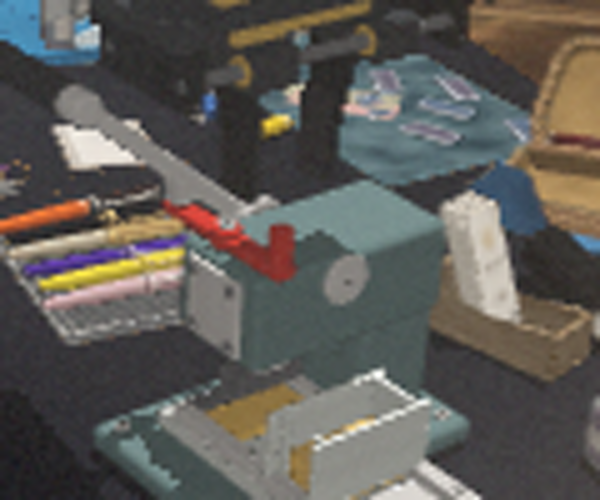

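The two fingers at (240,140) and (318,125) straddle the knob at (283,245), so I'll descend.

move_arm:
  series:
    - {"grip":0.45,"xyz":[2,-2,20],"angular":[0,0,0]}
    - {"grip":0.45,"xyz":[2,-2,42],"angular":[0,0,0]}
    - {"grip":0.45,"xyz":[2,-2,42],"angular":[0,0,0]}
    - {"grip":0.25,"xyz":[2,-2,42],"angular":[0,0,0]}
    - {"grip":0.25,"xyz":[2,-2,42],"angular":[0,0,0]}
    - {"grip":0.25,"xyz":[2,-2,42],"angular":[0,0,0]}

```text
time_s: 7.8
tcp_pos: [0.5902, -0.1075, 0.1841]
ee_rot: [[0.228, -0.974, -0.002], [-0.974, -0.228, 0.001], [-0.002, 0.002, -1.0]]
wrist_force: [-0.3, 0.4, 0.5]
gripper_width: 0.285
gripper_force: 0.0
```

```bash
python3 - <<'E'
from h import *
st()
E
```

```text
7.8 [-21.6 -33.5] [ 0.5902 -0.1075  0.1841] F [-0.3  0.4  0.5] 0.28495386810667633 0.0 [  5.1  22.6  -8.3  -0.1 -59.3   8.1]
```

move_arm:
  series:
    - {"grip":0.25,"xyz":[0,-7,0],"angular":[0,0,0]}
    - {"grip":0.25,"xyz":[-2,-14,0],"angular":[0,0,0]}
    - {"grip":0.25,"xyz":[-4,-20,0],"angular":[0,0,0]}
    - {"grip":0.25,"xyz":[-7,-26,0],"angular":[0,0,0]}
    - {"grip":0.25,"xyz":[-11,-32,0],"angular":[0,0,0]}
    - {"grip":0.25,"xyz":[-16,-37,0],"angular":[0,0,0]}
    - {"grip":0.25,"xyz":[-21,-41,0],"angular":[0,0,0]}
    - {"grip":0.25,"xyz":[-25,-44,0],"angular":[0,0,0]}
    - {"grip":0.25,"xyz":[-28,-46,0],"angular":[0,0,0]}
    - {"grip":0.25,"xyz":[-28,-46,0],"angular":[0,0,0]}

```text
time_s: 8.8
tcp_pos: [0.628, -0.0687, 0.1827]
ee_rot: [[0.228, -0.974, -0.004], [-0.974, -0.228, 0.001], [-0.002, 0.004, -1.0]]
wrist_force: [-0.8, -0.2, 0.4]
gripper_width: 0.249
gripper_force: 0.2
```

```bash
python3 - <<'E'
from h import *
st()
E
```

```text
8.8 [24.  -4.4] [ 0.628  -0.0687  0.1827] F [-0.8 -0.2  0.4] 0.2494420570028595 0.22650843020528555 [  8.4  25.6  -3.5  -0.1 -61.1   4.9]
```

move_arm:
  series:
    - {"grip":0.25,"xyz":[-2,-2,0],"angular":[0,0,0]}
    - {"grip":0.25,"xyz":[-2,-4,0],"angular":[0,0,0]}
    - {"grip":0.25,"xyz":[-2,-4,0],"angular":[0,0,0]}

```text
time_s: 9.1
tcp_pos: [0.6288, -0.067, 0.1825]
ee_rot: [[0.227, -0.974, -0.011], [-0.974, -0.227, 0.0], [-0.003, 0.011, -1.0]]
wrist_force: [-7.3, -0.9, 2.1]
gripper_width: 0.255
gripper_force: 3.3
```

```bash
python3 - <<'E'
from h import *
st()
E
```

```text
9.1 [25.2 -3. ] [ 0.6288 -0.067   0.1825] F [-7.3 -0.9  2.1] 0.25488726901131303 3.329266905784607 [  8.5  25.9  -3.2  -0.1 -61.6   4.7]
```

move_arm:
  series:
    - {"grip":0.35,"xyz":[0,6,0],"angular":[0,0,0]}
    - {"grip":0.35,"xyz":[0,6,0],"angular":[0,0,0]}
    - {"grip":0.35,"xyz":[0,6,-40],"angular":[0,0,0]}
    - {"grip":0.35,"xyz":[0,6,-90],"angular":[0,0,0]}
    - {"grip":0.2,"xyz":[0,6,-125],"angular":[0,0,0]}
    - {"grip":0,"xyz":[-50,60,-125],"angular":[0,0,0]}
    - {"grip":0,"xyz":[-106,118,-125],"angular":[0,0,0]}
    - {"grip":0,"xyz":[-106,118,-125],"angular":[0,0,0]}
    - {"grip":0,"xyz":[-106,118,-125],"angular":[0,0,0]}
    - {"grip":0,"xyz":[-106,118,-125],"angular":[0,0,0]}

```text
time_s: 10.1
tcp_pos: [0.4927, 0.0104, 0.3099]
ee_rot: [[0.23, -0.973, -0.0], [-0.973, -0.23, 0.002], [-0.002, -0.0, -1.0]]
wrist_force: [-0.1, 0.1, 0.1]
gripper_width: 0.012
gripper_force: 0.0
```

```bash
python3 - <<'E'
from h import *
st();go(-94.5,103,.265)
s=cap('side');a=s['img'][145:245,220:340,::-1]
t=cap('top');b=t['img'][120:220,190:310,::-1]
cv2.imwrite('pics/s5.png',cv2.resize(np.hstack([a,b]),None,fx=3.3,fy=3.3,interpolation=cv2.INTER_CUBIC))
E
```

```text
10.1 [-89.6 103.4] [0.4927 0.0104 0.3099] F [-0.1  0.1  0.1] 0.0117815036469128 0.0 [ 20.    6.6 -11.3  -0.1 -72.   -6.7]
xyz [ 0.5  4.9 44.9] rot [-0.     0.002  0.002]
```

View pics/s5.png

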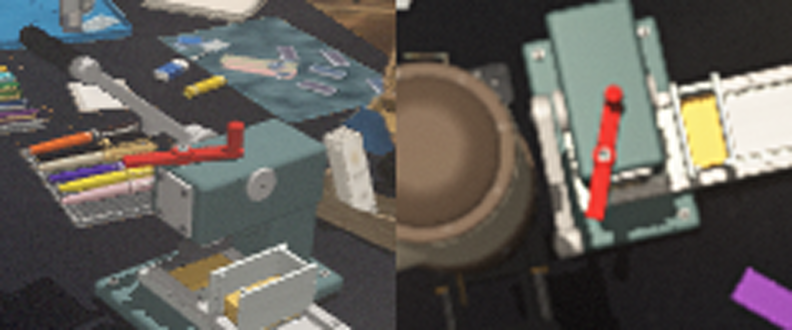

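The catch is fully off, with its knob at the back (right half, 612,95). The closed fingers are over the lever grip, so I'll press along the arc.

move_arm:
  series:
    - {"grip":0,"xyz":[0,5,35],"angular":[0,0,0]}
    - {"grip":0,"xyz":[0,6,49],"angular":[0,0,0]}
    - {"grip":0,"xyz":[0,14,60],"angular":[0,0,0]}
    - {"grip":0,"xyz":[0,22,73],"angular":[0,0,0]}
    - {"grip":0,"xyz":[0,28,87],"angular":[0,0,0]}
    - {"grip":0,"xyz":[0,33,101],"angular":[0,0,0]}
    - {"grip":0,"xyz":[0,36,112],"angular":[0,0,0]}
    - {"grip":0,"xyz":[0,38,123],"angular":[0,0,0]}
    - {"grip":0,"xyz":[0,40,135],"angular":[0,0,0]}
    - {"grip":0,"xyz":[0,40,145],"angular":[0,0,0]}

```text
time_s: 11.2
tcp_pos: [0.4537, 0.0004, 0.1629]
ee_rot: [[0.228, -0.974, -0.005], [-0.974, -0.228, 0.001], [-0.002, 0.004, -1.0]]
wrist_force: [-0.4, -1.3, 3.3]
gripper_width: 0.005
gripper_force: 1.3
```

```bash
python3 - <<'E'
from h import *
st()
s=cap('side');a=s['img'][145:265,190:310,::-1]
t=cap('top');b=t['img'][120:240,180:300,::-1]
cv2.imwrite('pics/s6.png',cv2.resize(np.hstack([a,b]),None,fx=3.3,fy=3.3,interpolation=cv2.INTER_CUBIC))
E
```

```text
11.2 [-130.   102.6] [4.537e-01 4.000e-04 1.629e-01] F [-0.4 -1.3  3.3] 0.00496634180949105 1.2693281471729279 [ 20.6  10.5 -29.5  -0.2 -50.2  -7.3]
```

View pics/s6.png

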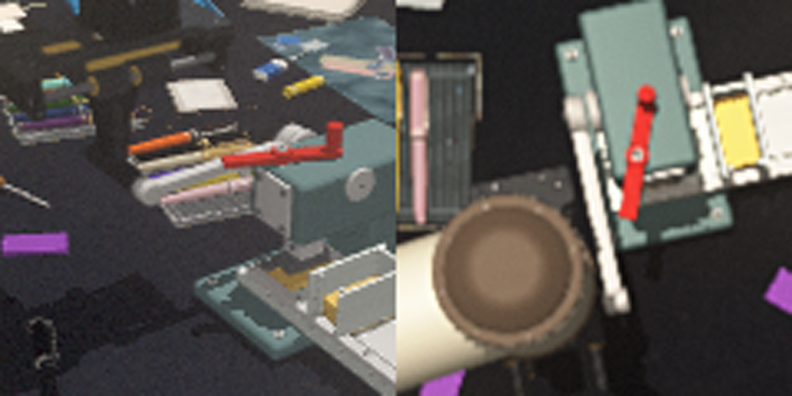

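The lever is following the fingers down and is roughly level, so I'll continue to the bottom.

move_arm:
  series:
    - {"grip":0,"xyz":[0,-1,12],"angular":[0,0,0]}
    - {"grip":0,"xyz":[0,-2,23],"angular":[0,0,0]}
    - {"grip":0,"xyz":[0,-4,34],"angular":[0,0,0]}
    - {"grip":0,"xyz":[0,-7,45],"angular":[0,0,0]}
    - {"grip":0,"xyz":[0,-9,52],"angular":[0,0,0]}
    - {"grip":0,"xyz":[0,-12,58],"angular":[0,0,0]}
    - {"grip":0,"xyz":[0,-12,58],"angular":[0,0,0]}

```text
time_s: 12.0
tcp_pos: [0.4642, 0.0033, 0.105]
ee_rot: [[0.228, -0.974, -0.007], [-0.974, -0.228, -0.0], [-0.002, 0.007, -1.0]]
wrist_force: [-3.7, -0.4, 8.5]
gripper_width: 0.006
gripper_force: 3.8
```

move_arm:
  series:
    - {"grip":0,"xyz":[0,-1,4],"angular":[0,0,0]}
    - {"grip":0,"xyz":[0,-1,7],"angular":[0,0,0]}
    - {"grip":0,"xyz":[0,-1,7],"angular":[0,0,0]}

```text
time_s: 12.3
tcp_pos: [0.4654, 0.0035, 0.1014]
ee_rot: [[0.23, -0.973, -0.006], [-0.973, -0.23, -0.0], [-0.001, 0.005, -1.0]]
wrist_force: [-11.7, -0.3, 27.8]
gripper_width: 0.003
gripper_force: 13.7
```

move_arm:
  series:
    - {"grip":0,"xyz":[0,3,-8],"angular":[0,0,0]}
    - {"grip":0,"xyz":[0,7,-20],"angular":[0,0,0]}
    - {"grip":0,"xyz":[0,12,-42],"angular":[0,0,0]}
    - {"grip":0,"xyz":[0,14,-65],"angular":[0,0,0]}
    - {"grip":0,"xyz":[0,12,-87],"angular":[0,0,0]}
    - {"grip":0,"xyz":[0,7,-109],"angular":[0,0,0]}
    - {"grip":0,"xyz":[0,2,-123],"angular":[0,0,0]}
    - {"grip":0,"xyz":[0,-4,-137],"angular":[0,0,0]}
    - {"grip":0,"xyz":[0,-12,-151],"angular":[0,0,0]}
    - {"grip":0,"xyz":[0,-21,-164],"angular":[0,0,0]}

```text
time_s: 13.3
tcp_pos: [0.4871, 0.0089, 0.2631]
ee_rot: [[0.228, -0.974, -0.004], [-0.974, -0.228, 0.002], [-0.003, 0.003, -1.0]]
wrist_force: [0.1, 0.3, -0.2]
gripper_width: 0.002
gripper_force: 0.0
```

move_arm:
  series:
    - {"grip":0,"xyz":[0,0,-30],"angular":[0,0,0]}
    - {"grip":0,"xyz":[0,0,-60],"angular":[0,0,0]}
    - {"grip":0,"xyz":[0,0,-60],"angular":[0,0,0]}

```text
time_s: 13.6
tcp_pos: [0.4892, 0.0089, 0.3267]
ee_rot: [[0.229, -0.974, 0.005], [-0.974, -0.229, 0.003], [-0.002, -0.005, -1.0]]
wrist_force: [-0.0, 0.2, 0.3]
gripper_width: 0.005
gripper_force: 0.0
```

```bash
python3 - <<'E'
from h import *
st()
k=(-22.5+42-6, 12.5-16); go(*k,.31)
s=cap('side');a=s['img'][145:265,190:310,::-1]
t=cap('top');b=t['img'][120:240,180:300,::-1]
cv2.imwrite('pics/s7.png',cv2.resize(np.hstack([a,b]),None,fx=3.3,fy=3.3,interpolation=cv2.INTER_CUBIC))
E
```

```text
13.6 [-93.4 102.8] [0.4892 0.0089 0.3267] F [-0.   0.2  0.3] 0.0047784383465597794 0.0 [ 20.1   5.6 -10.1  -0.1 -73.9  -6.8]
xyz [ 106.4 -106.7   17. ] rot [-0.005  0.002  0.001]
```

View pics/s7.png

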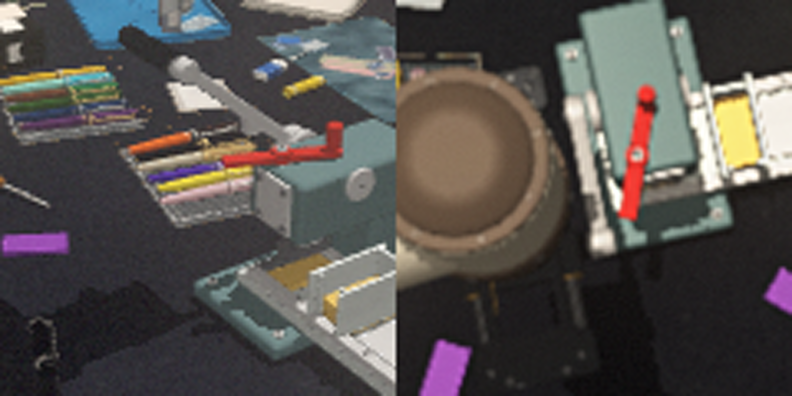

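The lever is up again, the catch is still off and the tag lies under the die. That was the last picture. Now I'll go back over the catch knob.

move_arm:
  series:
    - {"grip":0.2,"xyz":[40,-40,0],"angular":[0,0,0]}
    - {"grip":0.45,"xyz":[75,-80,0],"angular":[0,0,0]}
    - {"grip":0.45,"xyz":[106,-113,0],"angular":[0,0,0]}
    - {"grip":0.45,"xyz":[106,-113,0],"angular":[0,0,0]}
    - {"grip":0.45,"xyz":[106,-113,0],"angular":[0,0,0]}
    - {"grip":0.45,"xyz":[106,-113,50],"angular":[0,0,0]}
    - {"grip":0.45,"xyz":[106,-113,95],"angular":[0,0,0]}
    - {"grip":0.45,"xyz":[106,-113,95],"angular":[0,0,0]}
    - {"grip":0.45,"xyz":[106,-113,95],"angular":[0,0,0]}

```text
time_s: 14.6
tcp_pos: [0.6205, -0.0687, 0.228]
ee_rot: [[0.23, -0.973, -0.004], [-0.973, -0.23, -0.0], [-0.001, 0.004, -1.0]]
wrist_force: [-0.2, 0.1, 1.2]
gripper_width: 0.449
gripper_force: 0.0
```

```bash
python3 - <<'E'
from h import *
st();go(20.5,-3.5,.182)
E
```

```text
14.6 [16.7 -2.7] [ 0.6205 -0.0687  0.228 ] F [-0.2  0.1  1.2] 0.4494696772503659 0.0 [  8.5  22.9  -1.2  -0.  -66.2   4.8]
xyz [ 0.9 -4.  46. ] rot [0.004 0.001 0.002]
```

move_arm:
  series:
    - {"grip":0.45,"xyz":[1,-4,15],"angular":[0,0,0]}
    - {"grip":0.45,"xyz":[1,-4,35],"angular":[0,0,0]}
    - {"grip":0.45,"xyz":[1,-4,45],"angular":[0,0,0]}
    - {"grip":0.45,"xyz":[1,-4,45],"angular":[0,0,0]}
    - {"grip":0.25,"xyz":[1,-4,45],"angular":[0,0,0]}
    - {"grip":0.25,"xyz":[1,-4,45],"angular":[0,0,0]}
    - {"grip":0.25,"xyz":[1,-4,45],"angular":[0,0,0]}

```text
time_s: 15.3
tcp_pos: [0.6253, -0.0691, 0.183]
ee_rot: [[0.228, -0.974, -0.002], [-0.974, -0.228, 0.001], [-0.002, 0.002, -1.0]]
wrist_force: [1.2, 0.8, -0.3]
gripper_width: 0.286
gripper_force: 0.0
```

```bash
python3 - <<'E'
from h import *
st()
E
```

```text
15.3 [21.3 -4.2] [ 0.6253 -0.0691  0.183 ] F [ 1.2  0.8 -0.3] 0.2856017259526964 0.0 [  8.4  25.3  -4.   -0.1 -60.8   4.9]
```

move_arm:
  series:
    - {"grip":0.25,"xyz":[1,4,0],"angular":[0,0,0]}
    - {"grip":0.25,"xyz":[8,8,0],"angular":[0,0,0]}
    - {"grip":0.25,"xyz":[15,14,0],"angular":[0,0,0]}
    - {"grip":0.25,"xyz":[21,21,0],"angular":[0,0,0]}
    - {"grip":0.25,"xyz":[25,28,0],"angular":[0,0,0]}
    - {"grip":0.25,"xyz":[28,36,0],"angular":[0,0,0]}
    - {"grip":0.25,"xyz":[29,42,0],"angular":[0,0,0]}
    - {"grip":0.25,"xyz":[29,46,0],"angular":[0,0,0]}
    - {"grip":0.25,"xyz":[29,46,0],"angular":[0,0,0]}

```text
time_s: 16.2
tcp_pos: [0.5867, -0.1078, 0.1822]
ee_rot: [[0.228, -0.974, -0.003], [-0.974, -0.228, 0.001], [-0.002, 0.002, -1.0]]
wrist_force: [3.6, -1.5, -0.2]
gripper_width: 0.251
gripper_force: 1.4
```

```bash
python3 - <<'E'
from h import *
st()
E
```

```text
16.2 [-25.1 -33.1] [ 0.5867 -0.1078  0.1822] F [ 3.6 -1.5 -0.2] 0.2514101493835524 1.4480305463075638 [  5.1  22.4  -8.9  -0.1 -58.9   8.1]
```

move_arm:
  series:
    - {"grip":0.25,"xyz":[0,2,0],"angular":[0,0,0]}
    - {"grip":0.25,"xyz":[0,4,0],"angular":[0,0,0]}
    - {"grip":0.25,"xyz":[0,4,0],"angular":[0,0,0]}

```text
time_s: 16.5
tcp_pos: [0.5861, -0.108, 0.1824]
ee_rot: [[0.229, -0.973, 0.004], [-0.973, -0.229, 0.002], [-0.001, -0.004, -1.0]]
wrist_force: [9.9, 0.2, -4.3]
gripper_width: 0.251
gripper_force: 4.7
```

```bash
python3 - <<'E'
from h import *
st()
E
```

```text
16.5 [-25.7 -33.1] [ 0.5861 -0.108   0.1824] F [ 9.9  0.2 -4.3] 0.25099876304101476 4.716725796461105 [  5.1  22.2  -9.2  -0.1 -58.4   8.2]
```

At the stop. I'll back off, open, rise, and retreat to the right and front so the cameras can see.

move_arm:
  series:
    - {"grip":0.25,"xyz":[0,-9,0],"angular":[0,0,0]}
    - {"grip":0.4,"xyz":[0,-9,0],"angular":[0,0,0]}
    - {"grip":0.4,"xyz":[0,-9,0],"angular":[0,0,0]}
    - {"grip":0.4,"xyz":[0,-9,-40],"angular":[0,0,0]}
    - {"grip":0.4,"xyz":[0,-9,-90],"angular":[0,0,0]}
    - {"grip":0.4,"xyz":[0,-9,-120],"angular":[0,0,0]}
    - {"grip":0.4,"xyz":[50,-9,-120],"angular":[0,0,0]}
    - {"grip":0.4,"xyz":[100,-9,-120],"angular":[0,0,0]}
    - {"grip":0.4,"xyz":[150,-9,-120],"angular":[0,0,0]}
    - {"grip":0.4,"xyz":[200,-9,-120],"angular":[0,0,0]}

```text
time_s: 17.5
tcp_pos: [0.6369, -0.3029, 0.3015]
ee_rot: [[0.229, -0.974, -0.006], [-0.974, -0.229, 0.002], [-0.003, 0.005, -1.0]]
wrist_force: [0.7, 0.7, 0.3]
gripper_width: 0.396
gripper_force: 0.0
```

move_arm:
  series:
    - {"grip":0.4,"xyz":[50,0,0],"angular":[0,0,0]}
    - {"grip":0.4,"xyz":[100,20,0],"angular":[0,0,0]}
    - {"grip":0.4,"xyz":[150,60,0],"angular":[0,0,0]}
    - {"grip":0.4,"xyz":[200,100,0],"angular":[0,0,0]}
    - {"grip":0.4,"xyz":[240,140,0],"angular":[0,0,0]}
    - {"grip":0.4,"xyz":[240,140,0],"angular":[0,0,0]}
    - {"grip":0.4,"xyz":[240,140,0],"angular":[0,0,0]}
    - {"grip":0.4,"xyz":[240,140,0],"angular":[0,0,0]}

```text
time_s: 18.3
tcp_pos: [0.5546, -0.5678, 0.3006]
ee_rot: [[0.226, -0.974, -0.006], [-0.974, -0.226, 0.003], [-0.004, 0.005, -1.0]]
wrist_force: [1.0, 0.8, -0.3]
gripper_width: 0.397
gripper_force: 0.0
```

```bash
python3 - <<'E'
from h import *
st()
o=cv2.imread('pics/top1.png');n=cap('top','end.png')['img'][:,:,::-1]
for im,l in((o,'before'),(n,'after')):
    H,S,V=cv2.split(cv2.cvtColor(im,cv2.COLOR_BGR2HSV))
    def blobs(nm,m,box):
        x0,y0,x1,y1=box;k,_,s,ce=cv2.connectedComponentsWithStats(m[y0:y1,x0:x1].astype(np.uint8))
        for i in range(1,k):
            if s[i][4]>15:print(l,nm,s[i]+[x0,y0,0,0,0],(ce[i]+[x0,y0]).round(1))
    blobs('red',((H<6)|(H>174))&(S>150)&(V>90),(225,110,350,220))
    blobs('knob',V<70,(318,142,338,158))
    blobs('brass',(H>14)&(H<32)&(S>100)&(V>60),(240,140,275,200))
d=cv2.absdiff(o,n).max(2)
for nm,b in dict(graver=(130,215,178,250),pen=(235,238,295,258),loupe=(322,228,342,246),tin=(363,236,388,262),grip=(200,188,245,210)).items():
    x0,y0,x1,y1=b;print(nm,d[y0:y1,x0:x1].mean().round(2),d[y0:y1,x0:x1].max())
E
```

```text
18.3 [-161.3 -473.6] [ 0.5546 -0.5678  0.3006] F [ 1.   0.8 -0.3] 0.39720787403810476 0.0 [-34.   39.3  37.1   0.1 -88.2  47.1]
before red [240 160  32  13 161] [255.6 166.3]
before knob [326 147   5   6  24] [328.1 149.5]
after red [240 160  32  13 161] [255.6 166.3]
after knob [329 146   6   7  26] [331.2 149. ]
graver 2.98 39
pen 188.75 244
loupe 24.9 165
tin 207.68 238
grip 2.84 10
```

```bash
python3 -c "
from station import r
print(r.finish_job())"
```

```text
the job is handed in; nothing more can be done
None
```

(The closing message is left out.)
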